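# Roll a drill core into the measuring cradle

## Robot

A 6-joint arm with a two-finger parallel gripper is mounted at the origin on the work surface. World frame = base frame: x ahead of the robot, y to its left, z up, the work surface at z = 0. Lengths are in m, angles in rad, forces in N, time in s.
With the tool pointing down it reaches from about 0.4 to 0.825 m from the base axis. Payload 7 kg.
Tool frame: the origin (TCP) lies at the very end of the fingers, on their centre line; the grasp point (between the pads) lies 19 mm behind it; x points along the fingers, y is the direction in which the jaws open and shut, and the axes are right-handed (so a half turn about x gives the same grasp; the last joint's range is limited). The gripper opens to 88 mm and grips with 3 to 60 N. Pads are 19 mm wide; open, the fingers measure 130 mm over their backs; the gripper's body (78 mm by 193 mm) begins 47 mm behind the grasp point.
Start: joints at [-0.934, 0.359, 0.012, 0, -1.224, -0.288], TCP at [0.231, -0.634, 0.227] pointing down, gripper open.
Joint ranges: [-3.07, 3.07], [-1.43, 2.12], [-1.02, 1.25], [-3.03, 1.67], [-3.05, -0], [-3.03, 3.03]. Speed limits (rad/s): [2.39, 2.39, 3.01, 3.14, 3.14, 3.14].

## Interface

Orientations are given as [roll, pitch, yaw] about the fixed x, y, z axes, in that order (R = Rz(yaw) Ry(pitch) Rx(roll)).
In Python, from station import arm, cams gives the robot as it stands. The module is installed in compiled form; this text tells all that it offers.
- The arm moves only by the tool carry_out, never from a script. Its argument "deltas" is a list of rows, each a list of 6 numbers: the shift along the tool's x, y, z in units of 0.04 m (1.0 is 0.04 m), then the turn, a rotation vector about the tool's x, y, z in units of 4 degrees (1.0 is 4 degrees). In form: [[tx, ty, tz, ax, ay, az], ...]. A call has 1 to 5 rows; each row shifts and turns the pose as measured when the row begins, along the tool's axes as they then stand; what a row does not reach is not made up. A row lasts 1/10 s, in which the tool goes at most 50 mm and 8.59 degrees, less where a joint would pass 70% of its speed; a pose out of reach is approached as far as the arm can. A call with a number of a shift or a turn outside -1 to 1 is refused whole. A call with a gripper value outside its range is refused whole. "hand" is the closure, from 0 (fully open) to 1 (shut), set as the call begins (left out, the last holds). The fingers move at their own pace and stop on an object; "newtons" is the grip in N (left out, the last holds). Time passes only in rows, so rows that do not move let the fingers close. It gives the time, the measured TCP pose, the force and the opening at its end, in the units of the state.
- arm.get_state(): the state, without advancing time (a new reading comes with each control period).
- cams.grab_frame(name): name is "scene" or "top" or "wrist"; returns a dict with "pixels" (420x560x3 uint8, red, green, blue), "fx", "fy", "cx", "cy" (pixels), "k1" (the pictures are not rectified: a ray, as slopes to the right and down, at radius r is drawn at 1 + k1 r^2 times it, then the intrinsics apply), "T" (4x4, takes a point from camera to world coordinates); the wrist camera has in their place "hand_eye" (4x4, takes a point from camera to tool coordinates, whose origin is the TCP and whose axes are the tool frame's). Camera axes: x right, y up, looking along -z (the intrinsics and any distortion apply to the point x, -y, -z); pixel columns grow to the right and rows downward; lengths in m; the calibration is good to about 2 mm. A picture is of the moment at which its call begins: read the wrist's pose just before it. There is no depth.
- arm.job_done(): hands the job in, once; it reports no verdict.
The state is a dict: "t": time; "q": joint angles; "qd": joint speeds; "joint_efforts": joint torques, N m; "eef_pos": TCP position; "ee_rot": TCP orientation; "force": force on the tool from outside, world axes, zero at the start; "moment": the same for the moment, N m; "width": finger opening in m.
Only numpy, scipy, OpenCV 4.12 (cv2) and the standard library are available. Lean on these libraries where they do the work, as an engineer would, in place of code of your own. Each camera call takes 0.05 s, during which the arm holds its last target.

## Task

Roll the drill core that lies on the bench over the low lip into the V of the steel core cradle by pushing it gently from the side with the fingers, then push it endways along the V until its end is flush against the cradle's stop plate. Do not pick the core up or carry it, and leave the core offcut, the jar and the brush where they are.

Things in the scene. Friction and masses are not known exactly. Their poses are not given: they have to be found in the camera images.
- core: drill core to be measured: smooth grey granite cylinder with darker bands, 48 mm in diameter, 120 mm long, about 0.6 kg, lying on its side on the bench on the ramp side of the cradle. Origin at the cylinder's centre (24 mm above the bench), y axis along the cylinder; at the start z points up at a thin dark line drawn along it. It rolls freely and may run on a little when let go
- cradle: core cradle, fixed: folded sheet steel, 280 mm long along its y (from -140, the open end, to +140 mm). Origin on the bench below the bottom of the V, x across the V away from the ramp. The V's sides slope 30 degrees; its bottom is 1.5 mm high. A seated core has its centre at x = 0, 29 mm above the bench, its axis along y. Sliding it along the V takes about 2 to 4 N
- lip (a point): middle of the cradle's lip: the low ridge, 11 mm high, at x = -16.5 mm in the cradle, running the cradle's whole length. On its outer side a roll-on ramp comes up from the bench (from x = -55 mm), on its inner side the V falls. Beyond the V the far slope rises to x = 36 mm, 22 mm high, where an upright fence with a scale goes on to 42 mm high
- stop_face (a point): the centre of the face of the stop plate which the core's end must meet: at x = 0, y = +120 mm in the cradle, 29 mm above the bench. The plate stands across the V's +y end, is 56 mm high and faces the cradle's -y, so the centre of a core touching it is at y = +60 mm in the cradle
- offcut: bystander: short core offcut standing upright on the bench, 48 mm in diameter, 62 mm high; origin at the centre of its underside
- jar: bystander: small lidded jar, 52 mm in diameter, 66 mm high; origin at the centre of its underside
- brush: bystander: hand brush 170 mm long, lying on the bench behind the cradle's fence; origin at the centre of its underside
There are look-alikes about, which are no part of the job. What is shaped like the core but yellow is not meant.

How it is judged:
On the way, in this order (a step that is already met when the one before it is completed fails the run):
1. the core is rolled along the bench towards the cradle: it has turned by more than 60 degrees about its axis before it reaches the lip (angle between core's own z axis and vertical above 1.05 rad and x of core in the frame of cradle below -0.025 m).
2. the core lies seated in the V, parallel to it (x of core in the frame of cradle between -0.005 and 0.005 m and z of core in the frame of cradle below 0.034 m and angle between the y axis of core and the y axis of cradle, either way round below 0.07 rad), for 0.2 s.
At the end, for the whole second after the job is handed in: the core rests in the V within 5 mm across and in height, parallel to the cradle within 4 degrees, its end within 4 mm of the stop plate, at rest (all of step 2 and z of core in the frame of cradle above 0.024 m and y of core in the frame of cradle between 0.056 and 0.064 m and linear speed of core below 0.02 m/s); the robot touches nothing.
It fails at once if the core is lifted off the bench on its way to the cradle (x of core in the frame of cradle below -0.075 m and height (world z) of core above 0.032 m).
It fails at once if the core is lifted clear over the lip or out of the V (its centre more than 50 mm above the bench), or stood up or tipped steeply (height (world z) of core above 0.05 m or angle between core's own y axis and vertical below 1.22 rad).
It fails at once if the core is shot along faster than 0.7 m/s (linear speed of core above 0.7 m/s).
It fails at once if the offcut, the jar or the brush is moved more than 20 mm or the offcut or jar is tipped (distance of any of offcut, jar, brush from where it was at the start of the episode above 0.02 m or angle between any of offcut, jar's own z axis and vertical above 0.3 rad).
It also fails if it takes over 51 s, if anything falls off the work surface, if the arm or the gripper's body presses on something with over 40 N, if the wrist force passes 120 N, or if a joint passes its speed limit or range.

## Working session

There is one attempt and no reset: what is moved stays moved. The work goes in short steps, Python scripts to look and compute and a tool call to move; the robot and the scene stay as the last step left them, time stands still between calls to the robot, and variables do not carry over. Pictures are saved under pics/ and viewed, and the job is handed in when it is done.

Besides the shell and the picture viewer there is one more tool, called after "Call:" as name(argument=value, ...), one argument or row to a line, values as JSON. carry_out: Moves the arm, as the interface text tells. Shifts and turns lie within -1 to 1; 1 stands for 0.04 m of shift or 4 degrees of turn. Its arguments: {"type":"object","properties":{"deltas":{"type":"array","items":{"type":"array","items":{"type":"number","minimum":-1,"maximum":1}}},"hand":{"type":"number"},"newtons":{"type":"number"}},"required":["deltas"]}

```bash
mkdir -p pics; ls
cat > h.py <<'E'
import numpy as np, cv2
from station import arm, cams
def save(f,n): cv2.imwrite('pics/'+n+'.png',cv2.cvtColor(f['pixels'],cv2.COLOR_RGB2BGR))
def K(f): return np.array([[f['fx'],0,f['cx']],[0,f['fy'],f['cy']],[0,0,1]]),np.array([f['k1'],0,0,0,0.])
def ray(f,px):
    k,d=K(f); u=cv2.undistortPoints(np.array(px,float).reshape(-1,1,2),k,d).reshape(-1,2)
    c=np.c_[u[:,0],-u[:,1],-np.ones(len(u))]
    return f['T'][:3,3],c@f['T'][:3,:3].T
def onz(f,px,z):
    o,d=ray(f,px); return o+d*((z-o[2])/d[:,2])[:,None]
def proj(f,P):
    k,d=K(f); Ti=np.linalg.inv(f['T']); c=np.array(P).reshape(-1,3)@Ti[:3,:3].T+Ti[:3,3]
    return cv2.projectPoints(np.c_[c[:,0],-c[:,1],-c[:,2]],np.zeros(3),np.zeros(3),k,d)[0].reshape(-1,2)
E
python3 - <<'E'
from h import *
print(arm.get_state())
for n in('top','scene','wrist'):
    f=cams.grab_frame(n); save(f,n+'0'); print(n,f['fx'],f['cx'],f['cy'],f['k1'],f.get('T',f.get('hand_eye')))
E
```

```text
pics
{'t': 0.0, 'q': array([-9.33874609e-01,  3.59412160e-01,  1.10528037e-02, -3.73221589e-04,
       -1.22413752e+00, -2.88045654e-01]), 'qd': array([-6.71273489e-05,  1.14111937e-03,  4.36380541e-04, -1.06421419e-03,
       -3.45041819e-04,  1.18328808e-03]), 'joint_efforts': array([ 1.42976420e-03, -5.82725823e+01,  2.93052900e+01,  6.99705496e+00,
        6.90956818e-03, -1.80312009e-04]), 'eef_pos': array([ 0.23051063, -0.63387732,  0.22559958]), 'ee_rot': array([1.65540936, 1.56905995, 2.00415832]), 'force': array([ 0.4834367 , -0.01637277, -0.03918743]), 'moment': array([-0.04600082,  0.02312174, -0.00567088]), 'width': 0.0873122036700258}
top 523.8608821835102 268.5864714069166 213.00867852862982 0.005678071983659989 [[-0.00233303  0.98121007 -0.19292837  0.3890482 ]
 [-0.99991749 -0.00472619 -0.01194507 -0.0260521 ]
 [-0.01263244  0.19288458  0.98114013  1.09891315]
 [ 0.          0.          0.          1.        ]]
scene 420.83762688249146 270.5866504597104 210.44287757218197 -0.06943920772820521 [[ 0.86825147 -0.40470674  0.2869701   0.80893   ]
 [ 0.49612248  0.70985361 -0.49997034 -0.40623085]
 [-0.0013654   0.5764723   0.81711555  0.64619449]
 [ 0.          0.          0.          1.        ]]
wrist 322.9757713284764 277.83736859472947 208.27647141352145 -0.06271348157570626 [[-1.30966165e-03  2.53346868e-01 -9.67374617e-01 -1.58651242e-01]
 [ 9.99998976e-01  8.89129758e-04 -1.12097428e-03  2.31553511e-05]
 [ 5.76126236e-04 -9.67375095e-01 -2.53347773e-01 -6.74697685e-02]
 [ 0.00000000e+00  0.00000000e+00  0.00000000e+00  1.00000000e+00]]
```

View pics/top0.png

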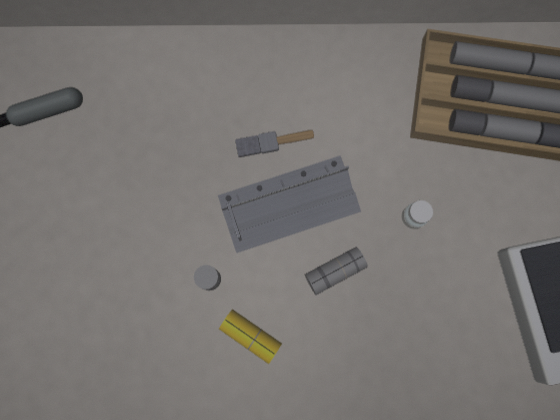

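View pics/scene0.png

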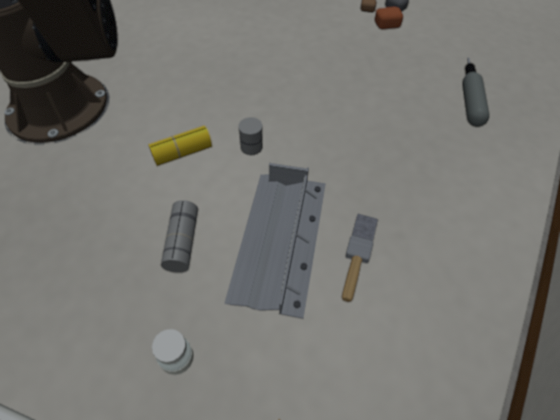

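Run:
```python
import cv2
a=cv2.imread('pics/top0.png'); cv2.imwrite('pics/tc.png',cv2.resize(a[140:300,200:380],None,fx=4,fy=4,interpolation=cv2.INTER_CUBIC)[:600])
a=cv2.imread('pics/scene0.png'); cv2.imwrite('pics/sc.png',cv2.resize(a[150:350,130:390],None,fx=3,fy=3,interpolation=cv2.INTER_CUBIC))
```

```text
(no output)
```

View pics/tc.png

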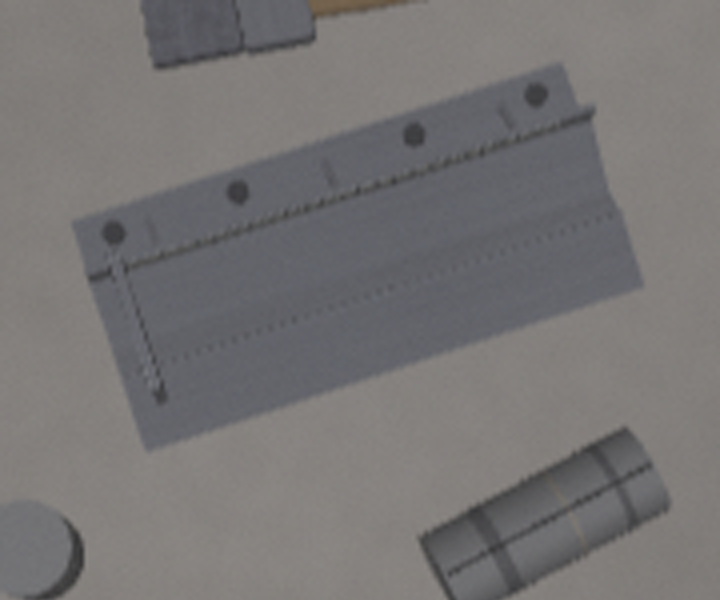

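View pics/sc.png

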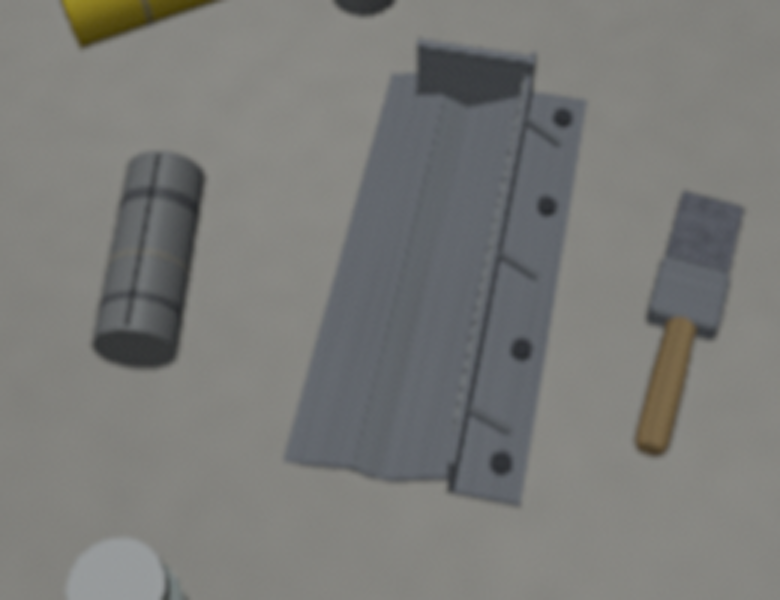

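Run:
```python
from h import *
t=cams.grab_frame('top'); s=cams.grab_frame('scene')
A=onz(t,[(236.75,252.75),(360.75,211.75)],0); B=onz(s,[(261,174.3),(225.3,303.7)],0)
print('ramp corners',A,B)
for C in (A,B):
    d=C[0]-C[1]; print(np.linalg.norm(d), np.degrees(np.arctan2(d[1],d[0])))
P=(A+B)/2; d=(P[0]-P[1]); d/=np.linalg.norm(d); ex=np.array([d[1],-d[0],0]); O=P.mean(0)+0.055*ex
print('cradle',O,'y',d,'x',ex)
T=np.eye(4);T[:3,0]=ex;T[:3,1]=d;T[:3,3]=O
np.savetxt('cradle.txt',T)
L=onz(t,[(312.5,283.25),(362.75,256.25)],0.048); M=onz(s,[(130+158/3,150+153/3),(130+128/3,150+325/3)],0.048)
for X in(L,M):
    e=X[0]-X[1]; print('line',X,np.linalg.norm(e),np.degrees(np.arctan2(e[1],e[0])), (X-O)@T[:3,:3])
# yellow, offcut, jar
for n,px,z in(('offcut',(207,277),.062),('jar',(421,211),.066),('yel',(250,337),.048)):
    p=onz(t,[px],z)[0]; print(n,p,(p-O)@T[:3,:3])
# verify model points
ck=[O+T[:3,:3]@np.array(v) for v in [(0,.12,.056),(.036,-.14,.042),(.036,.14,.042),(-.0165,-.14,.011)]]
print(proj(t,ck),proj(s,ck))
```

```text
ramp corners [[ 0.52007477  0.05464651  0.        ]
 [ 0.60692498 -0.20935601  0.        ]] [[ 0.52139247  0.05652532  0.        ]
 [ 0.61017757 -0.20908938  0.        ]]
0.27792136666864176 108.20990995833719
0.2800606409201529 108.4828611570433
cradle [ 0.61684669 -0.05950606  0.        ] y [-0.31476966  0.94916809  0.        ] x [0.94916809 0.31476966 0.        ]
line [[ 0.45283642 -0.10030944  0.048     ]
 [ 0.50634013 -0.20205042  0.048     ]] 0.1149516086525939 117.73905478148959 [[-0.16851698  0.01289618  0.048     ]
 [-0.14975795 -0.10051445  0.048     ]]
line [[ 0.45319832 -0.09965378  0.048     ]
 [ 0.50825911 -0.20101123  0.048     ]] 0.1153473958015891 118.51230596461032 [[-0.1679671   0.0134046   0.048     ]
 [-0.1476094  -0.10013211  0.048     ]]
offcut [0.4648768  0.10837284 0.062     ] [-0.09140179  0.20718081  0.062     ]
jar [ 0.59478645 -0.31874342  0.066     ] [-0.10253893 -0.23911594  0.066     ]
yel [0.34895682 0.02363891 0.048     ] [-0.22810101  0.16324216  0.048     ]
[[235.15093632 220.45865178]
 [348.85783824 166.48451422]
 [221.10783412 208.4403288 ]
 [355.37813195 193.09943034]] [[286.66029264 167.35818208]
 [279.5732772  303.89897115]
 [306.98068544 167.23827348]
 [246.98819514 305.39913341]]
```

```bash
cat >> h.py <<'E'
from scipy.spatial.transform import Rotation as Ro
T=np.loadtxt('cradle.txt') if __import__('os').path.exists('cradle.txt') else None
def goto(c,sgn):
    s=arm.get_state(); R=Ro.from_euler('xyz',s['ee_rot']).as_matrix()
    p=T[:3,:3]@np.array(c)+T[:3,3]
    x=np.array([0,0,-1.]);y=sgn*T[:3,1]; Rt=np.c_[x,y,np.cross(x,y)]
    cur=(s['eef_pos']-T[:3,3])@T[:3,:3]
    print('t',round(s['t'],2),'cur cradle',cur.round(4),'F',((s['force'])@T[:3,:3]).round(2),'w',round(s['width'],4))
    print('shift units',(R.T@(p-s['eef_pos'])/.04).round(2),'turn units',(np.degrees(Ro.from_matrix(R.T@Rt).as_rotvec())/4).round(2))
    print('after-turn shift',(Rt.T@(p-s['eef_pos'])/.04).round(2)); return R
E
python3 - <<'E'
from h import *
for s in(1,-1): R=goto((-.222,-.038,.2),s)
print(R)
E
```

```text
t 0.25 cur cradle [-0.5475 -0.4239  0.2261] F [0.01 0.74 0.24] w 0.0875
shift units [0.66 9.41 8.41] turn units [ 0.41 -0.   -0.01]
after-turn shift [0.65 9.65 8.14]
t 0.25 cur cradle [-0.5475 -0.4239  0.2261] F [0.01 0.74 0.24] w 0.0875
shift units [0.66 9.41 8.41] turn units [-4.459e+01  2.000e-02 -0.000e+00]
after-turn shift [ 0.65 -9.65 -8.14]
[[-3.62953071e-04 -3.41743035e-01  9.39793364e-01]
 [ 6.52350968e-04  9.39793145e-01  3.41743207e-01]
 [-9.99999721e-01  7.37111857e-04 -1.18164408e-04]]
```

Call:
carry_out(
  deltas=[
    [0,0.8,0.7,0.4,0,0],
    [0,0.8,0.7,0,0,0],
    [0,0.8,0.7,0,0,0],
    [0,0.8,0.7,0,0,0],
    [0,0.8,0.7,0,0,0],
  ],
  hand=0.2,
)

```text
t: 0.75
eef_pos: [0.3119, -0.4354, 0.2229]
ee_rot: [2.113, 1.566, 2.426]
force: [1.1, -0.3, 0.0]
width: 0.0702
```

Call:
carry_out(
  deltas=[
    [0,0.8,0.7,0,0,0],
    [0,0.8,0.7,0,0,0],
    [0,0.8,0.7,0,0,0],
    [0,0.8,0.7,0,0,0],
    [0,0.8,0.7,0,0,0],
  ],
)

```text
t: 1.25
eef_pos: [0.3976, -0.232, 0.2239]
ee_rot: [1.622, 1.568, 1.933]
force: [0.7, -1.9, -0.8]
width: 0.0703
```

```bash
python3 -c "
from h import *
goto((-.222,-.038,.1),1)"
```

```text
t 1.25 cur cradle [-0.2624 -0.0947  0.2239] F [ 0.01 -2.04 -0.79] w 0.0703
shift units [3.1  1.42 1.  ] turn units [-0.13 -0.   -0.04]
after-turn shift [3.1  1.42 1.01]
```

Call:
carry_out(
  deltas=[
    [0.6,0.45,0.3,-0.1,0,0],
    [0.8,0.4,0.3,0,0,0],
    [0.8,0.4,0.2,0,0,0],
    [0.8,0.2,0.2,0,0,0],
    [0,0,0,0,0,0],
  ],
)

```text
t: 1.75
eef_pos: [0.4219, -0.1571, 0.1038]
ee_rot: [-0.12, 1.562, 0.206]
force: [-1.3, 0.2, 0.6]
width: 0.0705
```

```bash
python3 -c "
from h import *
goto((-.222,-.038,.022),1)
f=cams.grab_frame('top');save(f,'top1')
f=cams.grab_frame('scene');save(f,'sc1')
import cv2
cv2.imwrite('pics/b1.png',np.vstack([cv2.imread('pics/top1.png')[140:380,150:450],cv2.imread('pics/sc1.png')[130:370,100:400]]))
"
```

```text
t 1.75 cur cradle [-0.2158 -0.0313  0.1038] F [-1.17  0.63  0.56] w 0.0705
shift units [ 2.04 -0.16 -0.17] turn units [0.08 0.12 0.01]
after-turn shift [ 2.04 -0.17 -0.16]
```

View pics/b1.png

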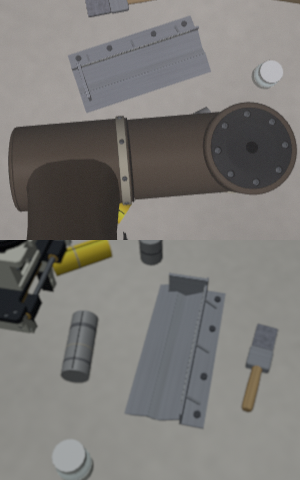

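The top view is blocked by the arm; the scene view still shows the core (crop 80,345, i.e. px ~180,235) clear of the fingers. Descending behind it.

Call:
carry_out(
  deltas=[
    [0.7,-0.1,-0.2,0,0,0],
    [0.7,0,0,0,0.1,0],
    [0.5,0,0,0,0,0],
    [0.2,0,0,0,0,0],
    [0,0,0,0,0,0],
  ],
)

```text
t: 2.35
eef_pos: [0.4261, -0.1678, 0.0295]
ee_rot: [-0.438, 1.548, -0.113]
force: [0.2, -0.6, 0.5]
width: 0.0698
```

```bash
python3 -c "
from h import *
goto((-.222,-.038,.022),1)
f=cams.grab_frame('scene');save(f,'sc2')
"
```

```text
t 2.35 cur cradle [-0.2151 -0.0428  0.0295] F [ 0.05 -0.61  0.5 ] w 0.0698
shift units [ 0.18  0.12 -0.18] turn units [0.07 0.29 0.14]
after-turn shift [ 0.19  0.12 -0.17]
```

View pics/sc2.png

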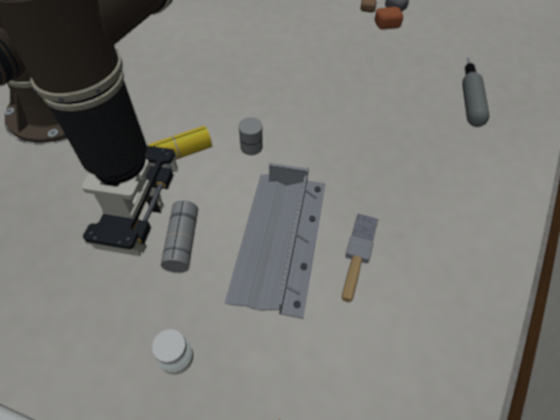

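The core is untouched (px 180,235), the fingers behind it on its left. Starting a slow push along tool z.

Call:
carry_out(
  deltas=[
    [0.15,0,0.1,0,0.3,0.1],
    [0,0,0.1,0,0,0],
    [0,0,0.1,0,0,0],
    [0,0,0.1,0,0,0],
    [0,0,0.1,0,0,0],
  ],
)

```text
t: 2.9
eef_pos: [0.4498, -0.1613, 0.0276]
ee_rot: [-0.794, 1.565, -0.469]
force: [-0.3, -0.2, 0.6]
width: 0.0703
```

Call:
carry_out(
  deltas=[
    [0,0,0.1,0,0,0],
    [0,0,0.1,0,0,0],
    [0,0,0.1,0,0,0],
    [0,0,0.1,0,0,0],
    [0,0,0.1,0,0,0],
  ],
)

```text
t: 3.4
eef_pos: [0.4703, -0.1541, 0.0279]
ee_rot: [-0.822, 1.565, -0.496]
force: [-0.2, -0.6, 0.5]
width: 0.0701
```

```bash
python3 -c "
from h import *
goto((-.18,-.038,.022),1)
f=cams.grab_frame('scene');save(f,'sc3')
cv2.imwrite('pics/sc3c.png',cv2.resize(cv2.imread('pics/sc3.png')[120:320,60:330],None,fx=2.5,fy=2.5))
"
```

```text
t 3.4 cur cradle [-0.1689 -0.0437  0.0279] F [-0.39 -0.49  0.51] w 0.0701
shift units [ 0.15  0.14 -0.28] turn units [0.08 0.06 0.06]
after-turn shift [ 0.15  0.14 -0.28]
```

View pics/sc3c.png

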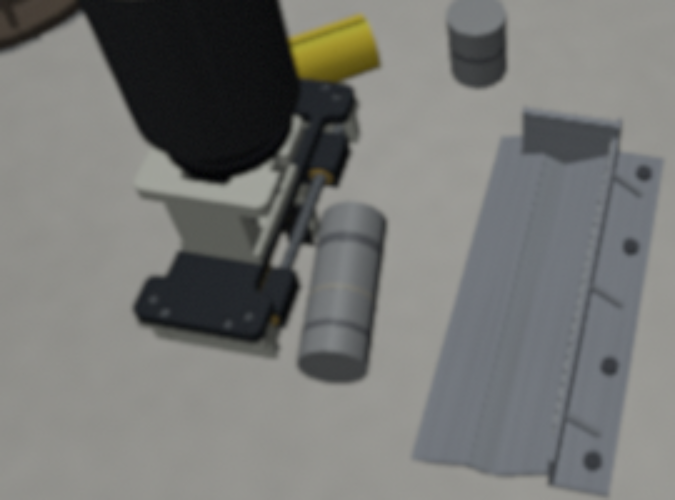

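The core has rolled forward to about px (197,237), line no longer on top, both fingers close behind. Continuing.

Call:
carry_out(
  deltas=[
    [0.1,0,0.08,0,0,0],
    [0,0,0.08,0,0,0],
    [0,0,0.08,0,0,0],
    [0,0,0.08,0,0,0],
    [0,0,0.08,0,0,0],
  ],
)

```text
t: 3.95
eef_pos: [0.4873, -0.1485, 0.0234]
ee_rot: [-0.816, 1.565, -0.49]
force: [-0.0, -0.5, 0.2]
width: 0.07
```

Call:
carry_out(
  deltas=[
    [0,0,0.08,0,0,0],
    [0,0,0.08,0,0,0],
    [0,0,0.08,0,0,0],
    [0,0,0.08,0,0,0],
    [0,0,0.08,0,0,0],
  ],
)

```text
t: 4.45
eef_pos: [0.5039, -0.1429, 0.0236]
ee_rot: [-0.789, 1.564, -0.463]
force: [-0.8, -0.0, 0.9]
width: 0.0703
```

```bash
python3 -c "
from h import *
goto((-.1,-.038,.022),1)
f=cams.grab_frame('scene');save(f,'sc4')
cv2.imwrite('pics/sc4c.png',cv2.resize(cv2.imread('pics/sc4.png')[120:320,60:330],None,fx=2.5,fy=2.5))
"
```

```text
t 4.45 cur cradle [-0.1334 -0.0436  0.0236] F [-0.75  0.23  0.86] w 0.0703
shift units [0.04 0.13 0.84] turn units [0.09 0.06 0.06]
after-turn shift [0.04 0.14 0.84]
```

View pics/sc4c.png

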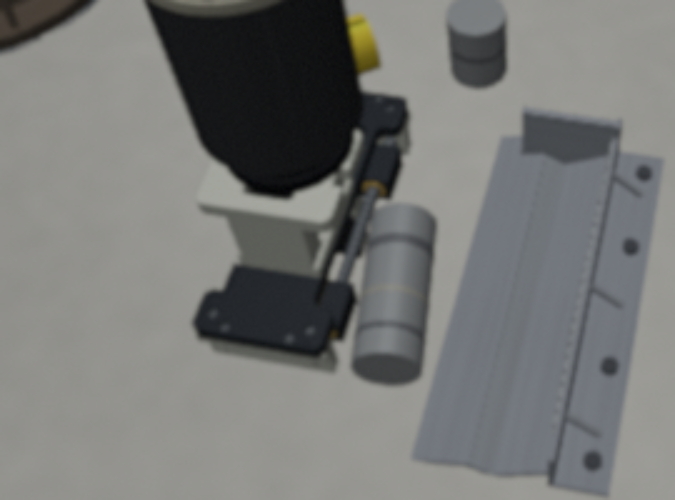

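Core at about px (217,238), still slightly skew; the ramp will square it. Continuing.

Call:
carry_out(
  deltas=[
    [0,0,0.08,0,0,0],
    [0,0,0.08,0,0,0],
    [0,0,0.08,0,0,0],
    [0,0,0.08,0,0,0],
    [0,0,0.08,0,0,0],
  ],
)

```text
t: 5.0
eef_pos: [0.5206, -0.1373, 0.0237]
ee_rot: [-0.781, 1.564, -0.455]
force: [0.2, -0.7, 0.4]
width: 0.0702
```

Call:
carry_out(
  deltas=[
    [0,0,0.08,0,0,0],
    [0,0,0.08,0,0,0],
    [0,0,0.08,0,0,0],
    [0,0,0.08,0,0,0],
    [0,0,0.08,0,0,0],
  ],
)

```text
t: 5.5
eef_pos: [0.5349, -0.132, 0.0233]
ee_rot: [-1.373, 1.567, -1.047]
force: [-3.0, 0.0, 2.5]
width: 0.0701
```

```bash
python3 -c "
from h import *
goto((-.06,-.038,.022),1)
f=cams.grab_frame('scene');save(f,'sc5')
cv2.imwrite('pics/sc5c.png',cv2.resize(cv2.imread('pics/sc5.png')[120:320,60:330],None,fx=2.5,fy=2.5))
"
```

```text
t 5.5 cur cradle [-0.1006 -0.043   0.0233] F [-2.82  0.95  2.45] w 0.0701
shift units [0.03 0.12 1.01] turn units [0.09 0.01 0.05]
after-turn shift [0.03 0.13 1.01]
```

View pics/sc5c.png

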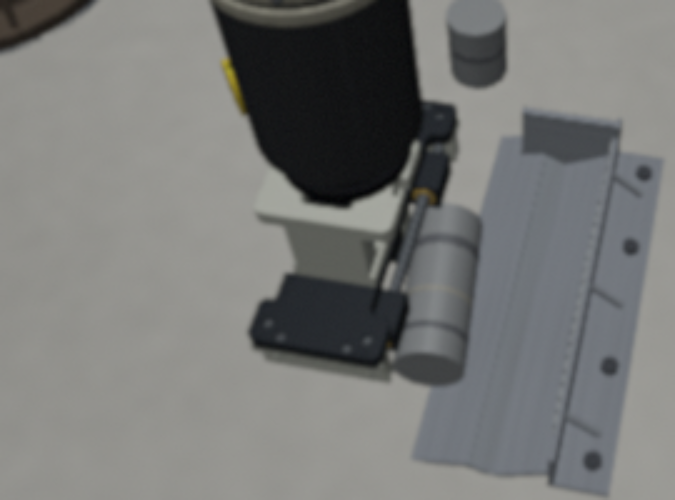

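Core is on the ramp foot, squared to the fingers (px ~235,239), 2.8 N push. Continuing up the ramp.

Call:
carry_out(
  deltas=[
    [0,0,0.1,0,0,0],
    [0,0,0.1,0,0,0],
    [0,0,0.1,0,0,0],
    [0,0,0.1,0,0,0],
    [0,0,0.1,0,0,0],
  ],
)

```text
t: 6.05
eef_pos: [0.5436, -0.1285, 0.0223]
ee_rot: [-3.118, 1.549, -2.79]
force: [-13.3, -6.3, 13.3]
width: 0.0703
```

```bash
python3 -c "
from h import *
goto((-.05,-.043,.022),1)
f=cams.grab_frame('scene');save(f,'sc6')
cv2.imwrite('pics/sc6c.png',cv2.resize(cv2.imread('pics/sc6.png')[120:320,60:330],None,fx=2.5,fy=2.5))
"
```

```text
t 6.05 cur cradle [-0.0912 -0.0424  0.0223] F [-14.6   -1.79  13.32] w 0.0703
shift units [-0.01 -0.02  1.03] turn units [ 0.1  -0.31  0.01]
after-turn shift [ 0.01 -0.01  1.03]
```

View pics/sc6c.png

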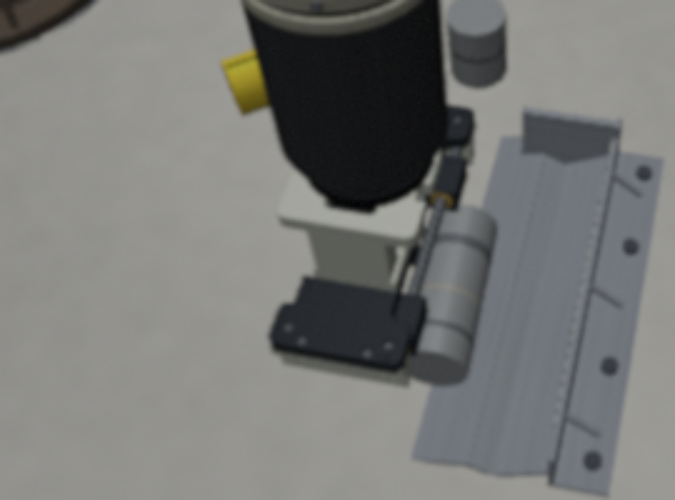

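The core has jammed (14.6 N along, 13 N of friction on the fingers: contact point wedged between finger and ramp). I'll back off and tilt the fingers so their face pushes slightly upward, below the core's centre, which cannot wedge.

Call:
carry_out(
  deltas=[
    [0,0,-0.1,0,0,0],
    [0,0,-0.2,0,0,0],
    [0,0,-0.3,0,0,0],
    [0,0,-0.3,0,0,0],
    [0,0,-0.3,0,0,0],
  ],
)

```text
t: 6.6
eef_pos: [0.4991, -0.1443, 0.0234]
ee_rot: [-3.028, 1.553, -2.7]
force: [-0.1, -0.1, 0.5]
width: 0.0704
```

Call:
carry_out(
  deltas=[
    [0,0,0,0,-1,0],
    [0,0,0,0,-1,0],
    [0,0,0,0,-1,0],
    [0,0,0,0,-1,0],
    [0,0,0,0,-1,0],
  ],
)

```text
t: 7.1
eef_pos: [0.496, -0.1452, 0.0247]
ee_rot: [-0.018, 1.225, 0.312]
force: [0.1, 0.4, -0.2]
width: 0.07
```

```bash
python3 -c "
from h import *
R=goto((-.115,-.043,.010),1)
print(R.T@T[:3,0],R.T@[0,0,1])
f=cams.grab_frame('scene');save(f,'sc7')
cv2.imwrite('pics/sc7c.png',cv2.resize(cv2.imread('pics/sc7.png')[120:320,60:330],None,fx=2.5,fy=2.5))
"
```

```text
t 7.1 cur cradle [-0.1416 -0.0433  0.0247] F [ 0.27  0.38 -0.24] w 0.07
shift units [0.57 0.   0.5 ] turn units [0.14 4.95 0.06]
after-turn shift [0.37 0.01 0.67]
[ 0.33888498 -0.00861408  0.94078838] [-0.94082397 -0.00596005  0.33884323]
```

View pics/sc7c.png

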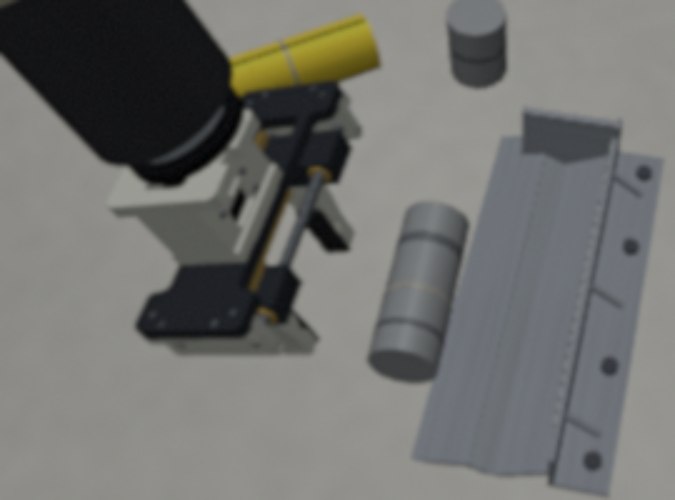

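The core rolled back slightly to px (228,236), just off the ramp foot; fingers tilted 20°. A bit more tilt and lower.

Call:
carry_out(
  deltas=[
    [0.35,0,-0.15,0,-0.9,0],
    [0.05,0,0,0,-0.9,0],
    [0.1,0,0.2,0,0,0],
    [0.1,0,0.2,0,0,0],
    [0,0,0,0,0,0],
  ],
)

```text
t: 7.65
eef_pos: [0.5107, -0.1412, 0.0105]
ee_rot: [-0.013, 1.102, 0.312]
force: [-0.0, -0.4, -0.3]
width: 0.0701
```

```bash
python3 -c "
from h import *
R=goto((-.105,-.043,.010),1)
print(R.T@T[:3,0],R.T@[0,0,1])
f=cams.grab_frame('scene');save(f,'sc8')
cv2.imwrite('pics/sc8c.png',cv2.resize(cv2.imread('pics/sc8.png')[120:320,60:330],None,fx=2.5,fy=2.5))
"
```

```text
t 7.65 cur cradle [-0.1265 -0.0441  0.0105] F [-0.14 -0.39 -0.27] w 0.0701
shift units [0.25 0.03 0.47] turn units [0.06 6.72 0.07]
after-turn shift [0.01 0.03 0.54]
[ 0.45198751 -0.00278759  0.89201991] [-0.89201587 -0.00575092  0.4519675 ]
```

View pics/sc8c.png

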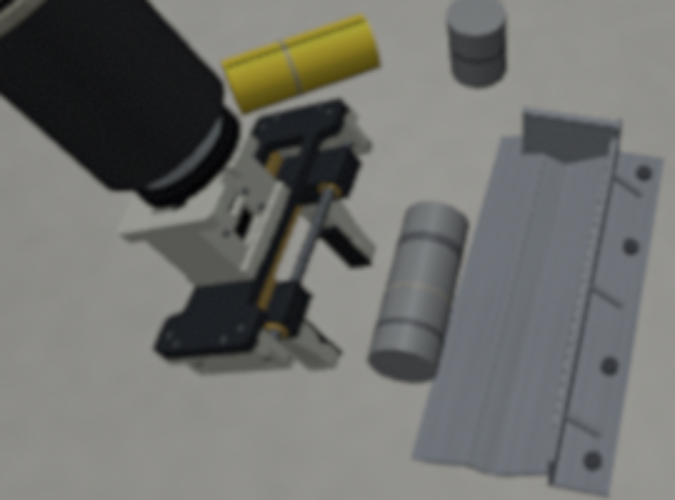

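Fingers tilted 27°, tips at z = 10 mm, core still at (228,236). Pushing again, watching the force.

Call:
carry_out(
  deltas=[
    [0.045,0,0.09,0,0,0],
    [0.045,0,0.09,0,0,0],
    [0.045,0,0.09,0,0,0],
    [0.045,0,0.09,0,0,0],
    [0.045,0,0.09,0,0,0],
  ],
)

```text
t: 8.2
eef_pos: [0.5304, -0.1323, 0.0106]
ee_rot: [-0.012, 1.104, 0.317]
force: [-0.6, -0.9, 0.1]
width: 0.0702
```

Call:
carry_out(
  deltas=[
    [0.04,0,0.09,0,0,0],
    [0.04,0,0.09,0,0,0],
    [0.04,0,0.09,0,0,0],
    [0.04,0,0.09,0,0,0],
    [0.04,0,0.09,0,0,0],
  ],
)

```text
t: 8.7
eef_pos: [0.549, -0.1253, 0.0107]
ee_rot: [-0.009, 1.107, 0.32]
force: [-3.8, -1.3, 1.2]
width: 0.0697
```

```bash
python3 -c "
from h import *
R=goto((-.065,-.043,.012),1)
f=cams.grab_frame('scene');save(f,'sc9')
cv2.imwrite('pics/sc9c.png',cv2.resize(cv2.imread('pics/sc9.png')[120:320,60:330],None,fx=2.5,fy=2.5))
"
```

```text
t 8.7 cur cradle [-0.0852 -0.0411  0.0107] F [-4.04 -0.05  1.16] w 0.0697
shift units [ 0.2  -0.05  0.46] turn units [0.12 6.64 0.03]
after-turn shift [-0.03 -0.05  0.5 ]
```

View pics/sc9c.png

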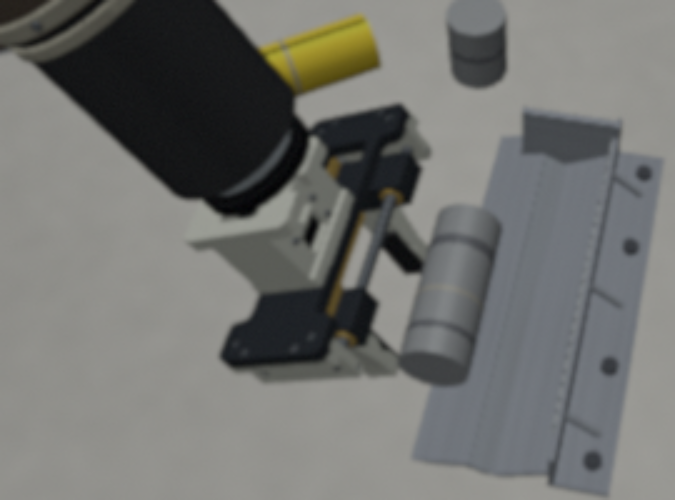

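Core is riding up the ramp (px ~240,238), 4 N, low friction component. Continuing with a slight rise.

Call:
carry_out(
  deltas=[
    [0.02,0,0.09,0,0,0],
    [0.02,0,0.09,0,0,0],
    [0.02,0,0.09,0,0,0],
    [0.02,0,0.09,0,0,0],
    [0.02,0,0.09,0,0,0],
  ],
)

```text
t: 9.25
eef_pos: [0.5603, -0.1194, 0.0122]
ee_rot: [0.003, 1.117, 0.33]
force: [-5.1, -2.2, 1.9]
width: 0.0701
```

```bash
python3 -c "
from h import *
R=goto((-.065,-.043,.012),1)
f=cams.grab_frame('scene');save(f,'sc10')
cv2.imwrite('pics/sc10c.png',cv2.resize(cv2.imread('pics/sc10.png')[120:320,60:330],None,fx=2.5,fy=2.5))
"
```

```text
t 9.25 cur cradle [-0.0726 -0.0391  0.0122] F [-5.54 -0.44  1.89] w 0.0701
shift units [ 0.09 -0.1   0.17] turn units [ 0.1   6.51 -0.04]
after-turn shift [ 0.   -0.1   0.19]
```

View pics/sc10c.png

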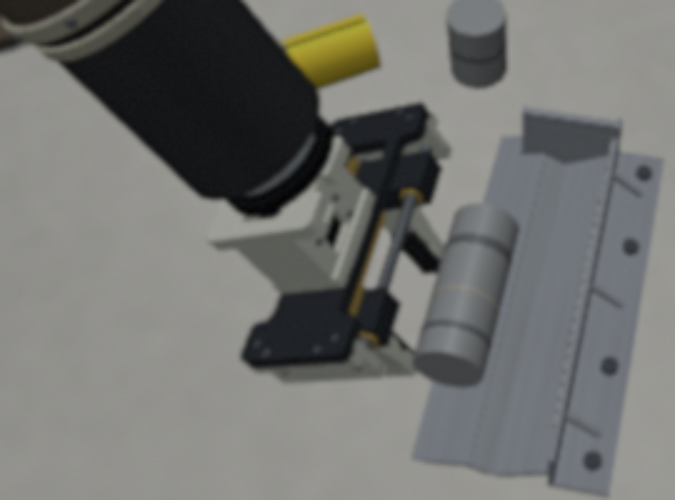

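Call:
carry_out(
  deltas=[
    [0.02,0,0.12,0,0,0],
    [0.02,0,0.12,0,0,0],
    [0.02,0,0.12,0,0,0],
    [0.02,0,0.12,0,0,0],
    [0.02,0,0.12,0,0,0],
  ],
)

```text
t: 9.8
eef_pos: [0.5773, -0.1119, 0.0165]
ee_rot: [0.013, 1.125, 0.338]
force: [-4.6, -1.7, 1.5]
width: 0.0703
```

```bash
python3 -c "
from h import *
R=goto((-.045,-.043,.014),1)
f=cams.grab_frame('scene');save(f,'sc11')
cv2.imwrite('pics/sc11c.png',cv2.resize(cv2.imread('pics/sc11.png')[120:320,60:330],None,fx=2.5,fy=2.5))
"
```

```text
t 9.8 cur cradle [-0.0541 -0.0373  0.0165] F [-4.86 -0.19  1.53] w 0.0703
shift units [ 0.15 -0.14  0.18] turn units [ 0.07  6.38 -0.1 ]
after-turn shift [ 0.06 -0.14  0.23]
```

View pics/sc11c.png

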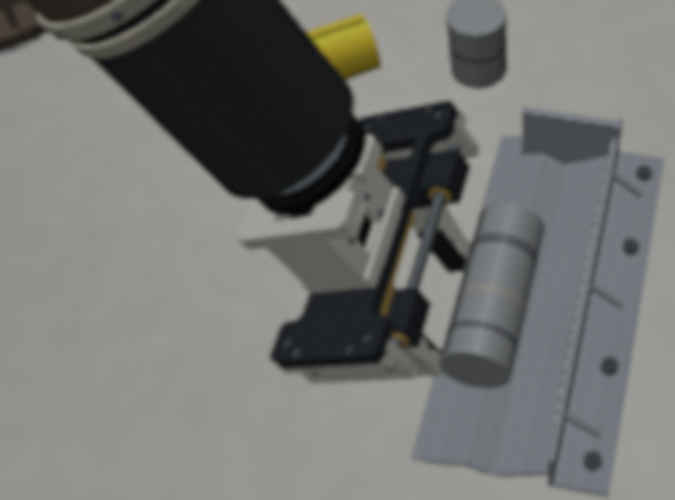

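Core nearly atop the lip (px ~257,238; centre est. x ≈ -25 mm). Small steps over the crest.

Call:
carry_out(
  deltas=[
    [0.03,0,0.1,0,0,0],
    [0.03,0,0.1,0,0,0],
    [0.03,0,0.1,0,0,0],
  ],
)

```text
t: 10.15
eef_pos: [0.5917, -0.1078, 0.0196]
ee_rot: [0.01, 1.122, 0.335]
force: [-0.0, -0.4, -0.5]
width: 0.0703
```

```bash
python3 -c "
from h import *
R=goto((-.045,-.043,.014),1)
f=cams.grab_frame('scene');save(f,'sc12')
cv2.imwrite('pics/sc12c.png',cv2.resize(cv2.imread('pics/sc12.png')[120:320,60:330],None,fx=2.5,fy=2.5))
"
```

```text
t 10.15 cur cradle [-0.039  -0.0379  0.0196] F [-0.12 -0.36 -0.52] w 0.0703
shift units [ 0.06 -0.13 -0.19] turn units [ 0.06  6.43 -0.08]
after-turn shift [ 0.14 -0.13 -0.15]
```

View pics/sc12c.png

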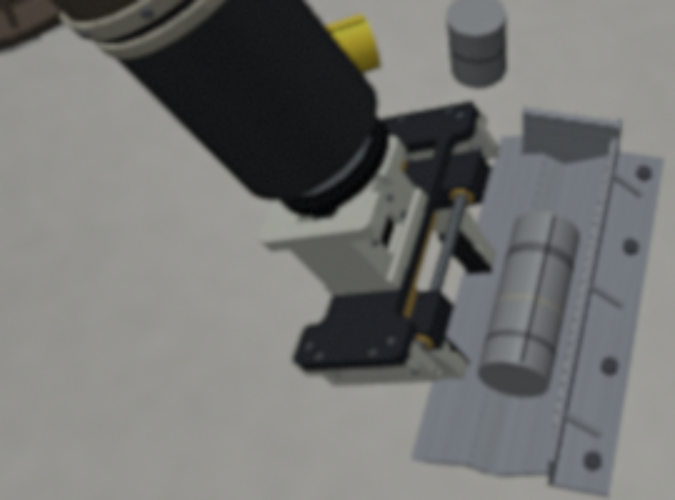

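The core dropped off the lip into the V (px ~270,241). Backing off, raising and straightening the tool, closing the fingers.

Call:
carry_out(
  deltas=[
    [-0.2,0,-0.4,0,0,0],
    [-0.6,0,0.1,0,0,0],
    [-0.8,0,0.3,0,0,0],
    [-0.8,0,0.3,0,0,0],
    [-0.5,0,0.2,0,0,0],
  ],
  hand=1,
  newtons=20,
)

```text
t: 10.7
eef_pos: [0.5626, -0.1185, 0.1337]
ee_rot: [0.01, 1.124, 0.334]
force: [1.1, 0.7, -0.6]
width: 0.0358
```

Call:
carry_out(
  deltas=[
    [0,-0.8,0,0,1,0],
    [0,-0.8,0,0,1,0],
    [0,-0.8,0,0,1,0],
    [0,-0.8,0,0,1,0],
    [0,-0.5,0,0,1,0],
  ],
)

```text
t: 11.2
eef_pos: [0.6138, -0.2622, 0.1439]
ee_rot: [-0.021, 1.469, 0.306]
force: [-0.0, -0.1, 0.6]
width: 0.001
```

```bash
python3 -c "
from h import *
R=goto((0,-.165,.1),1)
f=cams.grab_frame('scene');save(f,'sc13')
for y in(-.05,-.045,-.04,-.035): print(y,proj(f,[T[:3,3]+T[:3,:3]@np.array(v) for v in((0,y-.06,.053),(0,y+.06,.053),(0,y-.06,.029))]).round(1).tolist())
cv2.imwrite('pics/sc13c.png',cv2.resize(cv2.imread('pics/sc13.png')[120:320,130:390],None,fx=3,fy=3))
"
```

```text
t 11.2 cur cradle [-0.0667 -0.1914  0.1439] F [-0.06 -0.06  0.6 ] w 0.001
shift units [1.26 0.65 1.55] turn units [0.1  1.46 0.03]
after-turn shift [1.1  0.66 1.67]
-0.05 [[260.5, 279.0], [275.3, 216.3], [260.8, 285.6]]
-0.045 [[261.1, 276.1], [275.8, 214.0], [261.4, 282.8]]
-0.04 [[261.8, 273.3], [276.4, 211.6], [262.1, 280.0]]
-0.035 [[262.5, 270.5], [276.9, 209.3], [262.7, 277.3]]
```

View pics/sc13c.png

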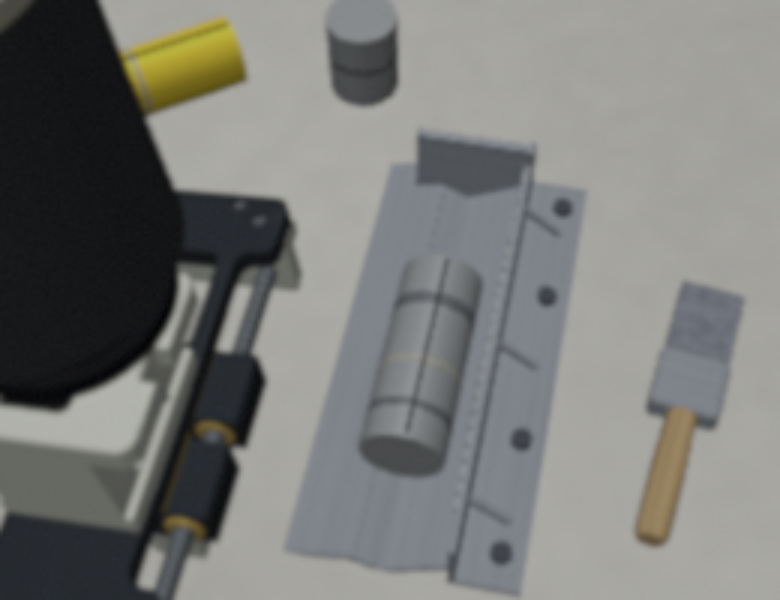

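Core seated in the V, near end face centre at about px (264,271) → core y ≈ -23 mm. Moving behind that end with shut fingers.

Call:
carry_out(
  deltas=[
    [0,0.3,0.4,0,1,0],
    [0,0.3,0.5,0,0.4,0],
    [0.2,0.3,0.4,0,0,0],
    [0.3,0.2,0.3,0,0,0],
    [0.4,0.1,0,0,0,0],
  ],
)

```text
t: 11.75
eef_pos: [0.6664, -0.1968, 0.1075]
ee_rot: [-1.146, 1.565, -0.822]
force: [-0.2, -1.0, 0.3]
width: 0.0008
```

```bash
python3 -c "
from h import *
R=goto((0,-.138,.022),1)
"
```

```text
t 11.75 cur cradle [ 0.0038 -0.1459  0.1075] F [-0.47 -0.91  0.3 ] w 0.0008
shift units [ 2.14  0.21 -0.1 ] turn units [0.07 0.04 0.08]
after-turn shift [ 2.14  0.2  -0.1 ]
```

Call:
carry_out(
  deltas=[
    [0.6,0.1,-0.1,0,0,0],
    [0.6,0,0,0,0,0],
    [0.5,0,0,0,0,0],
    [0.3,0,0,0,0,0],
    [0.1,0,0,0,0,0],
  ],
)

```text
t: 12.25
eef_pos: [0.6588, -0.1902, 0.015]
ee_rot: [-0.512, 1.567, -0.185]
force: [0.2, 1.0, 0.3]
width: 0.0007
```

```bash
python3 -c "
from h import *
R=goto((0,-.12,.022),1)
f=cams.grab_frame('scene');save(f,'sc14')
cv2.imwrite('pics/sc14c.png',cv2.resize(cv2.imread('pics/sc14.png')[120:320,130:390],None,fx=3,fy=3))
"
```

```text
t 12.25 cur cradle [-0.0013 -0.1372  0.015 ] F [0.5  0.87 0.29] w 0.0007
shift units [-0.18  0.43  0.04] turn units [0.09 0.05 0.03]
after-turn shift [-0.18  0.43  0.03]
```

View pics/sc14c.png

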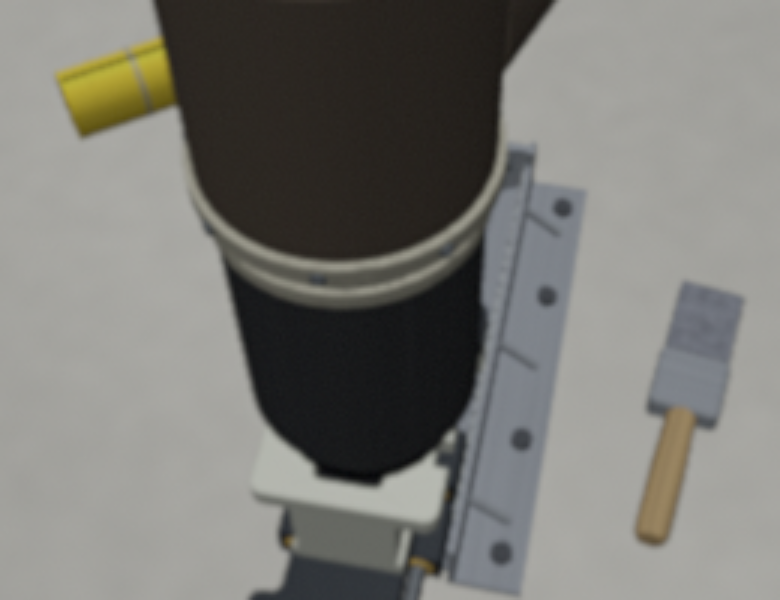

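The arm now hides the core, tips are in the V at y = -137 mm without contact. Push along +y, using force and position.

Call:
carry_out(
  deltas=[
    [-0.15,0.2,0,0,0,0],
    [0,0.2,0,0,0,0],
    [0,0.15,0,0,0,0],
    [0,0.12,0,0,0,0],
    [0,0.12,0,0,0,0],
  ],
)

```text
t: 12.8
eef_pos: [0.65, -0.158, 0.0252]
ee_rot: [-0.402, 1.561, -0.076]
force: [0.6, -0.2, -0.3]
width: 0.0006
```

Call:
carry_out(
  deltas=[
    [0,0.12,0,0,0,0],
    [0,0.12,0,0,0,0],
    [0,0.12,0,0,0,0],
    [0,0.12,0,0,0,0],
    [0,0.12,0,0,0,0],
  ],
)

```text
t: 13.3
eef_pos: [0.6425, -0.1344, 0.0258]
ee_rot: [-0.493, 1.558, -0.166]
force: [1.4, -2.7, -0.3]
width: 0.0005
```

```bash
python3 -c "
from h import *
R=goto((0,-.021,.022),1)
f=cams.grab_frame('wrist');save(f,'w1')
f=cams.grab_frame('scene');save(f,'sc15')
cv2.imwrite('pics/b2.png',np.hstack([cv2.imread('pics/w1.png'),cv2.imread('pics/sc15.png')[:,160:400]]))
"
```

```text
t 13.3 cur cradle [ 0.0008 -0.0791  0.0258] F [ 0.46 -2.97 -0.27] w 0.0005
shift units [ 0.09  1.45 -0.01] turn units [0.09 0.16 0.08]
after-turn shift [ 0.1   1.45 -0.02]
```

View pics/b2.png

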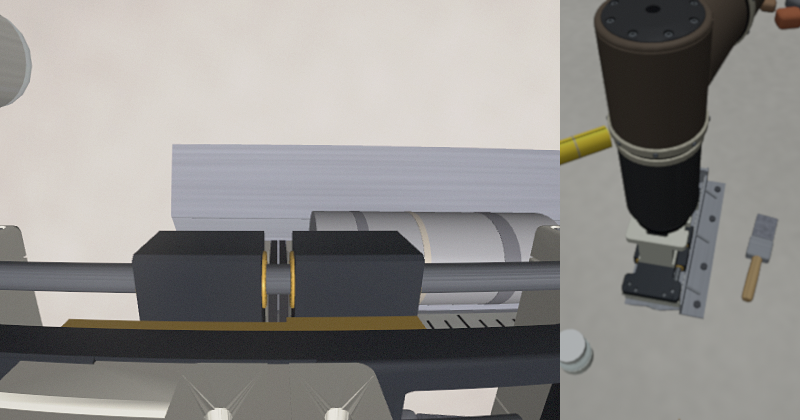

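Wrist view shows the core end against the finger and the core in the V; 3 N sliding force. About 58 mm remains.

Call:
carry_out(
  deltas=[
    [0.08,0.14,0,0,0.1,0],
    [0.03,0.14,0,0,0,0],
    [0,0.14,0,0,0,0],
    [0,0.14,0,0,0,0],
    [0,0.14,0,0,0,0],
  ],
)

```text
t: 13.9
eef_pos: [0.636, -0.1092, 0.0239]
ee_rot: [-0.952, 1.558, -0.625]
force: [2.0, -3.8, 2.1]
width: 0.0002
```

Call:
carry_out(
  deltas=[
    [0,0.14,0,0,0,0],
    [0,0.14,0,0,0,0],
    [0,0.14,0,0,0,0],
    [0,0.12,0,0,0,0],
    [0,0.1,0,0,0,0],
  ],
)

```text
t: 14.4
eef_pos: [0.6273, -0.0827, 0.0239]
ee_rot: [-0.953, 1.558, -0.625]
force: [1.4, -2.5, 1.0]
width: 0.0005
```

```bash
python3 -c "
from h import *
R=goto((0,-.021,.022),1)
"
```

```text
t 14.4 cur cradle [ 0.0026 -0.0253  0.0239] F [ 0.59 -2.78  1.  ] w 0.0005
shift units [ 0.05  0.11 -0.07] turn units [0.11 0.11 0.15]
after-turn shift [ 0.05  0.11 -0.07]
```

Near the plate; smaller steps until the force rises.

Call:
carry_out(
  deltas=[
    [0,0.08,-0.03,0,0,0],
    [0,0.08,0,0,0,0],
    [0,0.08,0,0,0,0],
  ],
)

```text
t: 14.7
eef_pos: [0.6242, -0.075, 0.0246]
ee_rot: [-0.999, 1.554, -0.67]
force: [10.5, -31.9, -0.5]
width: 0.0004
```

```bash
python3 -c "
from h import *
R=goto((0,-.021,.022),1)
"
```

```text
t 14.7 cur cradle [ 0.0021 -0.017   0.0246] F [ -0.11 -33.62  -0.48] w 0.0004
shift units [ 0.06 -0.1  -0.05] turn units [0.13 0.13 0.2 ]
after-turn shift [ 0.06 -0.1  -0.05]
```

The force rose to 33 N at y = -17 mm: core is against the stop. Backing straight off and up.

Call:
carry_out(
  deltas=[
    [0,-0.2,0,0,0,0],
    [0,-0.4,0,0,0,0],
    [0,-0.5,0,0,0,0],
    [-0.6,0,0,0,0,0],
    [-0.8,0,0,0,0,0],
  ],
)

```text
t: 15.2
eef_pos: [0.6335, -0.1181, 0.0759]
ee_rot: [-1.958, 1.563, -1.63]
force: [-0.7, 0.4, -0.4]
width: 0.0005
```

Call:
carry_out(
  deltas=[
    [-0.8,-0.8,-0.5,0,0,0],
    [-0.8,-0.8,-0.8,0,0,0],
    [-0.4,-0.8,-0.8,0,0,0],
    [0,-0.8,-0.8,0,0,0],
    [0,-0.8,-0.8,0,0,0],
  ],
)

```text
t: 15.7
eef_pos: [0.5483, -0.3169, 0.1614]
ee_rot: [-1.236, 1.563, -0.901]
force: [-0.0, -0.2, -0.3]
width: 0.0001
```

Call:
carry_out(
  deltas=[
    [0,-0.8,-0.6,0,0,0],
    [0,0,0,0,0,0],
    [0,0,0,0,0,0],
  ],
)

```text
t: 16.0
eef_pos: [0.5316, -0.3617, 0.1614]
ee_rot: [-0.998, 1.565, -0.669]
force: [1.2, 1.0, 0.4]
width: 0.0001
```

```bash
python3 -c "
from h import *
R=goto((0,-.021,.2),1)
f=cams.grab_frame('scene');save(f,'sc16')
g=cams.grab_frame('top');save(g,'t16')
for n,F in(('scene',f),('top',g)): print(n,proj(F,[T[:3,3]+T[:3,:3]@np.array(v) for v in((0,0,.053),(0,.12,.053),(-.024,0,.029),(.024,0,.029),(0,0,.029))]).round(1).tolist())
a=cv2.resize(cv2.imread('pics/sc16.png')[150:320,220:340],None,fx=3.3,fy=3.3)
b=cv2.resize(cv2.imread('pics/t16.png')[140:310,200:320],None,fx=3.3,fy=3.3)
cv2.imwrite('pics/b3.png',np.hstack([a,b]))
"
```

```text
t 16.0 cur cradle [-0.176  -0.26    0.1614] F [1.41 0.53 0.44] w 0.0001
shift units [-0.98  5.93  4.45] turn units [0.12 0.04 0.06]
after-turn shift [-0.97  5.98  4.4 ]
scene [[274.2, 221.1], [286.6, 168.4], [260.6, 226.5], [287.7, 231.1], [274.1, 228.8]]
top [[291.2, 202.3], [235.3, 220.7], [294.6, 215.4], [287.1, 194.1], [290.8, 204.7]]
```

View pics/b3.png

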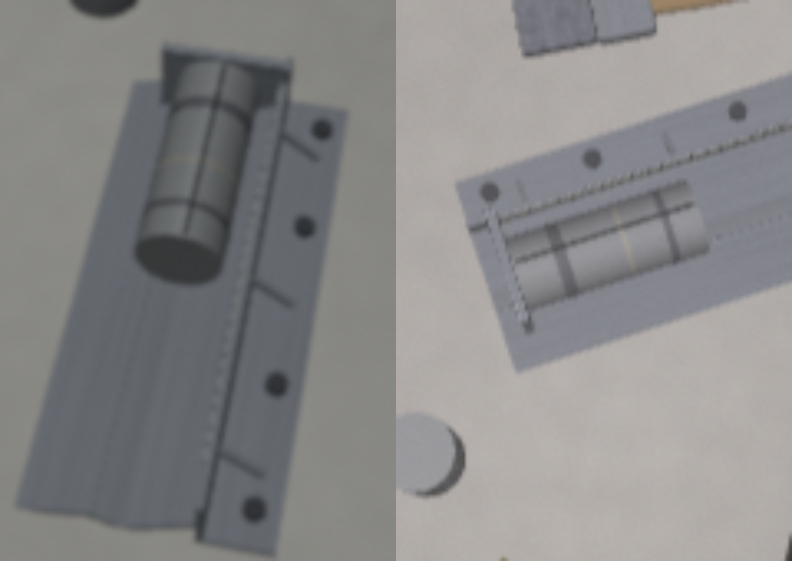

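Scene view: near end face centre at px (274.5, 228), against a predicted (274.1, 228.8) for a seated, flush core. The top view shows the core's end at the plate with no gap. The tool is clear.

```bash
python3 -c "
from h import *
f=cams.grab_frame('scene');save(f,'sc17'); print(arm.job_done())"
```

```text
the job is handed in; nothing more can be done
None
```

View pics/sc17.png

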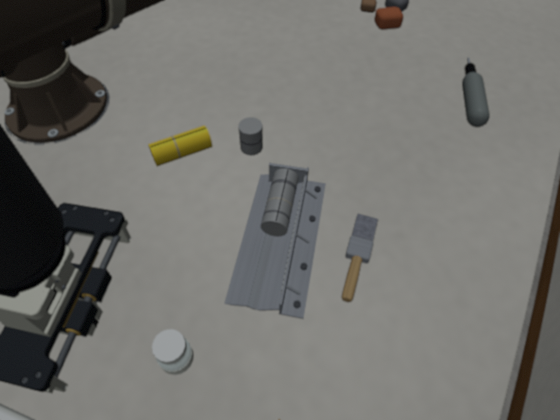

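I rolled the core over the lip into the V with two fingers from the side, then slid it along with the shut fingers until it met the stop plate. The job was handed in at about 16 s of the 51 s allowed. No verdict is reported.

- **Jam on the way:** my first push, with upright fingers, wedged the core at the foot of the ramp at about 15 N. I backed off and the core rolled back a little. I then tilted the fingers 27° and rolled it over with 4–6 N.
- **End push:** sliding took about 3 N. My last steps were a little firm, and the push peaked at about 33 N against the plate.
- **Final checks:** the core's near end face lies within 1 pixel of where a seated, flush core should appear. The top view shows no gap at the plate. The offcut, jar and brush look unmoved, and the tool stands clear.
- **Small disagreement:** at contact the tool stood 4 mm further along than I computed for a flush core. I put that down to finger-size and calibration error, since the pictures show the core flush.
- **Not measured directly:** I judged the turn before the lip only from the dark line leaving view and about 60 mm of rolling.

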